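# Pin the tablet rest into its desk bracket

### The job

Fix the tablet rest in its bracket: take the tapered locking pin by its handle out of the parking block, feel its nose down through the upper lug into the out-of-line hole of the sliding tongue beneath, and push it gently home so that the taper draws the tongue into line and the collar sits flush on the lug, then let go. Never press on the bracket with more than 40 N, and leave the stapler, the mug and the note block where they are.

Things in the scene. Friction and masses are not known exactly. Their poses are not given: they have to be found in the camera images.
- bracket: Grey metal bracket screwed to the desk; origin on the desk under the axis of its holes. z up, x from its back web (robot side) toward the tablet rest, y sideways. Dark base plate 66 x 104 x 6 mm; two level lugs 60 x 60 x 10 mm with one upright 18 mm hole each on the common axis x = y = 0; the tablet rest's tongue lies between the lugs. All rigid but the tongue.
- bracket_hole (a point): Centre of the hole's mouth on the top face of the upper lug, 62 mm above the desk; axes as the bracket's. The lug is 10 mm thick and its hole 18 mm in diameter.
- slide_line (a point): Point fixed to the bracket: on the hole axis, level with the tongue's top face, 14 mm below bracket_hole. The steel tongue (10 mm thick, 18 mm hole) slides along y only. A toggle spring throws it to either end, its hole 9 mm off axis to +y or -y; which is not measured. A nose aimed on the axis stops here on the tongue; one 3.2 mm off axis to the right side goes on down.
- lower_hole (a point): Centre of the mouth of the lower lug's 18 mm hole, 28 mm below bracket_hole, lug 10 mm thick. When home, the pin's tip stands 54 mm below bracket_hole, clear of the base. The toggle spring resists with about 10 N at the ends, falling to nothing in line. The black tablet rest (150 mm wide, top about 90 mm over the desk) rides on the tongue 73 to 135 mm beyond the axis in +x.
- pin_grip (a point): Centre of the pin's handle, the part to grasp: black, square, 18 x 18 mm with flats across the pin's x and y, 44 mm high. Pin's z runs from nose to handle. The steel locking pin, about 0.12 kg and 104 mm long plus a 2 mm cap, has a collar 28 mm across and 6 mm thick right under the handle. At the start it stands upright in the parking block.
- pin_tip (a point): Centre of the flat end of the pin's nose, 82 mm below pin_grip along the pin. The nose is 5 mm across here, tapers evenly up to 16 mm diameter over 30 mm, then runs straight for 24 mm up to the collar.
- pin_collar (a point): Centre of the underside of the pin's collar (28 mm below pin_grip along the pin, 54 mm above the tip). It comes to bracket_hole when the pin is home.
- stand: Grey plastic parking block, 56 x 56 mm, 60 mm high, fixed to the desk; origin on the desk at its centre. The pin hangs by its collar in its upright 19 mm hole, 58 mm deep: draw it straight up by at least 56 mm to clear the block.
- stapler_mid (a point): Middle of the black desk stapler (144 x 39 x 54 mm), a bystander lying loose on the desk.
- mug_mid (a point): Middle of the mug (92 x 127 x 95 mm), a bystander standing loose on the desk.
- notes_mid (a point): Middle of the block of white notes (77 x 77 x 13 mm), a bystander lying loose on the desk.

How it is judged:
On the way, in this order (a step that is already met when the one before it is completed fails the run):
1. the pin is drawn up out of the parking block (z of pin_tip in the frame of stand above 0.065 m), for 0.1 s.
2. the pin's nose is in the tongue's hole, below the tongue's top face (z of pin_tip in the frame of bracket_hole below -0.018 m and horizontal distance between pin_tip and bracket_hole below 0.008 m), for 0.1 s.
At the end, for the whole second after the job is handed in: The pin stands home in the bracket through both lugs and the tongue, released and at rest: collar underside less than 2 mm above the upper lug, less than 3 mm from the hole's axis, pin upright within 0.06 rad (z of pin_collar in the frame of bracket_hole below 0.002 m and horizontal distance between pin_collar and bracket_hole below 0.003 m and angle between pin_grip's own z axis and vertical below 0.06 rad and linear speed of pin below 0.02 m/s); the robot touches nothing.
It fails at once if the pin presses on the bracket or its tongue with more than 40 N (contact force between pin and bracket above 40 N).
It fails at once if the gripper or arm presses on the bracket, tongue or tablet rest with more than 40 N (contact force between any of the fingers, the arm and bracket above 40 N).
It fails at once if the stapler, the mug or the note block is shifted by more than 20 mm (distance of any of stapler_mid, mug_mid, notes_mid from where it was at the start of the episode above 0.02 m).
It also fails if it takes over 51 s, if anything falls off the work surface, if the arm or the gripper's body presses on something with over 40 N, if the wrist force passes 120 N, or if a joint passes its speed limit or range.

### The arm

A 6-joint arm with a two-finger parallel gripper is mounted at the origin on a cart in front of the work surface, level with it; the furniture and walls round the work are solid. World frame = base frame: x ahead of the robot, y to its left, z up, the work surface at z = 0. Lengths are in m, angles in rad, forces in N, time in s.
With the tool pointing down it reaches from about 0.25 to 0.775 m from the base axis. Payload 4 kg.
Tool frame: the origin (TCP) lies midway between the tips of the shut fingers; the grasp point (between the pads) lies 19 mm behind it (robot.tcp_to_grasp is the distance from the TCP to the grasp point, in m); z points along the fingers, y is the line along which they close (so a half turn about z gives the same grasp; the last joint's range is limited). The gripper opens to 94 mm and grips with 3 to 60 N. Pads are 16 mm wide; open, the fingers measure 119 mm over their backs; the gripper's body (75 mm by 177 mm) begins 78 mm behind the grasp point.
Start: joints at [-1.357, 0.087, 1.371, -0, 1.684, -0.103], TCP at [0.171, -0.523, 0.206] pointing down, gripper open.
Joint ranges: [-3.1, 3.1], [-0.76, 2.03], [0.27, 2.55], [-1.08, 4.22], [0.17, 2.65], [-2.57, 2.57]. Speed limits (rad/s): [2.79, 2.79, 3.14, 3.14, 3.14, 3.14].

### API

Orientations are given as [roll, pitch, yaw] about the fixed x, y, z axes, in that order (R = Rz(yaw) Ry(pitch) Rx(roll)).
In Python, from bench import robot, viewer gives the robot as it stands. The module is installed in compiled form; this text tells all that it offers.
- The arm moves only by the shell command python3 -m handwheel 'ROWS' [OPENING]. ROWS is JSON, a list of rows, each a list of 6 numbers: the shift along the tool's x, y, z in units of 0.2 m (1.0 is 0.2 m), then the turn, a rotation vector about the tool's x, y, z in units of 30 degrees (1.0 is 30 degrees). In form: [[x, y, z, wx, wy, wz], ...]. A call has 1 to 10 rows; each row is the pose to reach, as a shift and turn from the pose commanded when the call began, along the tool's axes at that moment; what a row does not reach only later rows make up. A row lasts 1/12 s, in which the tool goes at most 41.7 mm and 7.16 degrees, less where a joint would pass 70% of its speed; a pose out of reach is approached as far as the arm can. A call with a number of a shift or a turn outside -1 to 1 is refused whole. A call with a gripper value outside its range is refused whole. OPENING is the gripper's target within -1 to 1 (shut at 1, half-way at 0, fully open at -1), set as the call begins (- or left out, the last holds). The fingers move at their own pace and stop on an object; the grip force is fixed at half the most. Time passes only in rows, so rows that repeat a pose let the fingers close. It gives the time, the measured TCP pose, the force, the opening and the grip force at its end, in the units of the state.
- robot.get_obs(): the state, without advancing time (a new reading comes with each control period).
- viewer.snapshot(name): name is "scene" or "top" or "wrist"; returns the picture (400x640x3 uint8, red, green, blue); there is no depth.
- viewer.calibration(name): a dict with "fx", "fy", "cx", "cy" (pixels), "R" (3x3) and "t" (3): a world point X has camera coordinates R X + t. Camera axes: x right, y down, z forward; pixel columns grow to the right and rows downward; lengths in m; the calibration is good to about 2 mm. A picture is of the moment at which its call begins: read the wrist's pose just before it. calibration takes no time and is no camera call; for the wrist camera it gives the pose at the moment of the call.
- robot.close_job(): hands the job in; it is judged then, once.
The state is a dict: "time": time; "joint_positions": joint angles; "qvel": joint speeds; "joint_torque": joint torques, N m; "tool_pos": TCP position; "ee_rot": TCP orientation; "wrist_force": force on the tool from outside, world axes, zero at the start; "wrist_torque": the same for the moment, N m; "width": finger opening in m; "finger_force": force on a finger pad.
Only numpy, scipy, OpenCV 4.12 (cv2) and the standard library are available. Lean on these libraries where they do the work, as an engineer would, in place of code of your own. Each camera call takes 0.05 s, during which the arm holds its last target. There are 200 camera calls.

## Working session

There is one attempt and no reset: what is moved stays moved. The work goes in short steps, Python scripts to look and compute and a shell command to move; the robot and the scene stay as the last step left them, time stands still between calls to the robot, and variables do not carry over. Pictures are saved under pics/ and viewed, at most 10 in all, crops included, and the job is handed in when it is done.

```bash
mkdir -p pics
python3 - <<'E'
from bench import robot, viewer
import cv2
print(robot.get_obs())
for n in ("scene","top"):
    im=viewer.snapshot(n); cv2.imwrite(f"pics/{n}0.png",im[:,:,::-1]); print(n,viewer.calibration(n))
E
```

```text
{'time': 0.0, 'joint_positions': array([-1.35709982e+00,  8.79479498e-02,  1.37224675e+00, -8.96365982e-06,
        1.68359184e+00, -1.03120441e-01]), 'qvel': array([ 0.00050808, -0.00170255, -0.00052662, -0.00091622,  0.00059424,
        0.0012174 ]), 'joint_torque': array([ 1.84169883e-03, -3.40184712e+01, -3.02423537e+01,  7.21491594e-02,
        3.30335274e-02, -1.63319296e-04]), 'tool_pos': array([ 0.17121408, -0.52209528,  0.20431184]), 'ee_rot': array([-3.13940951e+00, -2.16971171e-04,  3.16815711e-01]), 'wrist_force': array([-0.40304491,  0.05098977, -0.45674223]), 'wrist_torque': array([ 0.0073001 , -0.00815898,  0.02572598]), 'finger_force': 0.0, 'width': 0.09404754924973234}
scene {'fx': 508.10586221671514, 'fy': 508.10586221671514, 'cx': 320.61097006661066, 'cy': 194.85799170228248, 'R': array([[ 0.61489538, -0.78860234,  0.003167  ],
       [-0.34423752, -0.27202046, -0.89861304],
       [ 0.70950983,  0.55146281, -0.43873064]]), 't': array([-0.2797275 ,  0.23865562,  0.78277454])}
top {'fx': 439.7035641304326, 'fy': 439.7035641304326, 'cx': 318.734152244409, 'cy': 201.7952930682825, 'R': array([[-0.01929677, -0.99922859, -0.03420327],
       [-0.99375545,  0.02292891, -0.10919874],
       [ 0.10989875,  0.03188251, -0.99343131]]), 't': array([0.04251818, 0.45516943, 1.00977659])}
```

View pics/scene0.png

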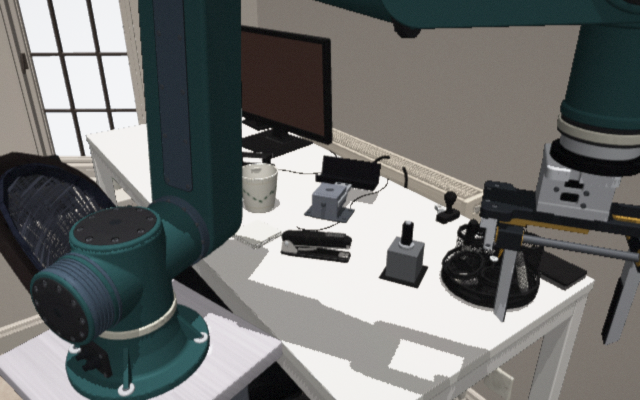

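View pics/top0.png

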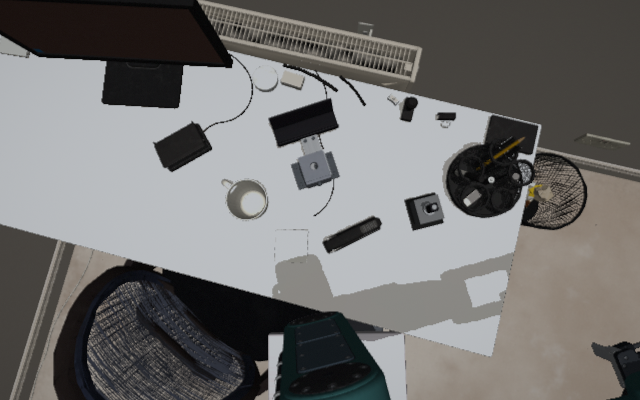

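The scene view shows the pin standing in its block (handle about (407,232)), the stapler at (317,245), the mug at (259,187) and the bracket at (330,200). In the top view the block is at (425,210), the bracket at (314,168) and the mug at (247,198). I'll enlarge the top view around the bracket and the block.

```bash
cat > h.py <<'E'
import numpy as np
from bench import robot, viewer
def onplane(c,uv,z):
    d=c["R"].T@np.array([(uv[0]-c["cx"])/c["fx"],(uv[1]-c["cy"])/c["fy"],1]); o=-c["R"].T@c["t"]
    return o+d*(z-o[2])/d[2]
def proj(c,X):
    p=c["R"]@np.array(X)+c["t"]; return c["cx"]+c["fx"]*p[0]/p[2], c["cy"]+c["fy"]*p[1]/p[2]
E
python3 - <<'E'
import cv2
from h import *
im=cv2.imread("pics/top0.png")
a=cv2.resize(im[95:215,260:360],None,fx=4,fy=4,interpolation=cv2.INTER_CUBIC)
b=cv2.resize(im[150:270,365:465],None,fx=4,fy=4,interpolation=cv2.INTER_CUBIC)
cv2.imwrite("pics/c.png",np.hstack([a,b]))
c=viewer.calibration("top")
print("hole",onplane(c,(314,166),.062),"pin",onplane(c,(433,208),.112))
E
```

```text
hole [0.53475787 0.04096569 0.062     ] pin [ 0.4274637 -0.2136605  0.112    ]
```

View pics/c.png

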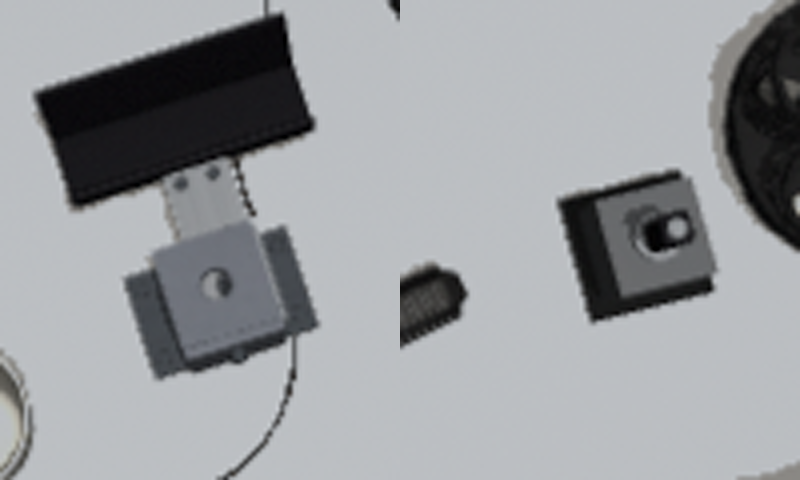

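Run:
```python
from h import *
c=viewer.calibration("top")
T=lambda x,y,o:(o[0]+x/4,o[1]+y/4)
A=(260,95);B=(365,150)
P=lambda x,y,z,o=A:onplane(c,T(x,y,o),z)
print("hole",P(216,285,.062),"pin",P(278,228,.112,B))
for (p,q,z,n) in [((72,207),(314,127),.03,"rest low"),((190,360),(150,258),.062,"lugL"),((285,332),(245,222),.062,"lugR"),((190,360),(285,332),.062,"lugfront")]:
    d=P(*q,z)-P(*p,z); print(n,np.degrees(np.arctan2(d[1],d[0])))
for p in [((196,200)),((316,288)),(290,173),(222,298)]: print("stand",P(*p,.06,B))
for uv in [(446,180),(484,143),(523,180),(484,217)]: print("org",onplane(c,uv,.05))
s=viewer.calibration("scene")
print(onplane(s,(408,222),.112))
w=viewer.calibration("wrist"); print("cam",-w["R"].T@w["t"],w)
```

```text
hole [0.53417608 0.04097624 0.062     ] pin [ 0.42953483 -0.21693761  0.112     ]
rest low -72.89929499086651
lugL 20.23724552805636
lugR 18.4559431647432
lugfront -74.80292971231344
stand [ 0.45128106 -0.18372346  0.06      ]
stand [ 0.40010262 -0.24840809  0.06      ]
stand [ 0.46539981 -0.23711593  0.06      ]
stand [ 0.39561142 -0.19584579  0.06      ]
org [ 0.49672899 -0.26026511  0.05      ]
org [ 0.58069752 -0.3513078   0.05      ]
org [ 0.49242633 -0.43376474  0.05      ]
org [ 0.41006733 -0.34108174  0.05      ]
[ 0.43104427 -0.21857913  0.112     ]
cam [ 0.23525763 -0.5018339   0.38318859] {'fx': 300.9623215072242, 'fy': 300.9623215072242, 'cx': 320.27471587255775, 'cy': 198.13571849358698, 'R': array([[ 0.31190582, -0.95011064, -0.00212734],
       [-0.92331247, -0.30363495,  0.2351593 ],
       [-0.22407329, -0.07138335, -0.97195451]]), 't': array([-0.54936078, -0.02526837,  0.38933424])}
```

```bash
cat >> h.py <<'E'
from scipy.spatial.transform import Rotation as Ro
def plan(pos,yaw_deg,pitchroll=True):
    """tool-frame units from measured pose to a tool-down pose"""
    o=robot.get_obs(); R=Ro.from_euler("xyz",o["ee_rot"]); G=Ro.from_euler("xyz",[np.pi,0,np.radians(yaw_deg)])
    d=R.inv().apply(np.array(pos)-o["tool_pos"])/.2
    r=(R.inv()*G).as_rotvec()/np.radians(30)
    print("t",o["time"],"pos",o["tool_pos"].round(4),"rpy",np.degrees(o["ee_rot"]).round(2),"F",o["wrist_force"].round(1),"w",round(o["width"],4)); print("shift",d.round(4),"turn",r.round(3))
E
python3 -m handwheel '[[0.2,-0.1,-0.4,0,0,-0.3],[0.85,-0.52,-0.4,0,0,-1],[0.85,-0.52,-0.4,0,0,-1],[0.85,-0.52,-0.4,0,0,-1],[0.85,-0.52,-0.4,0,0,-1],[0.85,-0.52,-0.4,0,0,-1],[0.85,-0.52,-0.4,0,0,-1],[0.85,-0.52,-0.4,0,0,-1]]'
python3 -c "
from h import *
plan((.43,-.217,.26),106)"
```

```text
time: 0.77
tool_pos: [0.3008, -0.3705, 0.2855]
ee_rot: [3.141, 0.001, 0.842]
wrist_force: [0.6, -0.2, 0.0]
width: 0.0943
finger_force: 0.0
t 0.7667 pos [ 0.3008 -0.3705  0.2855] rpy [1.7998e+02 5.0000e-02 4.8260e+01] F [ 0.6 -0.2  0. ] w 0.0943
shift [ 1.0027 -0.0288  0.1267] turn [-0.     0.002 -1.925]
```

```bash
python3 -m handwheel '[[1.0,-0.03,0.1,0,0,-1],[1.0,-0.03,0.1,0,0,-1],[1.0,-0.03,0.1,0,0,-1],[1.0,-0.03,0.1,0,0,-1],[1.0,-0.03,0.1,0,0,-1],[1.0,-0.03,0.1,0,0,-1],[1.0,-0.03,0.1,0,0,-1]]'
python3 -m handwheel '[[0,0,0,0,0,-0.92],[0,0,0,0,0,-0.92],[0,0,0,0,0,-0.92],[0,0,0,0,0,-0.92],[0,0,0,0,0,-0.92],[0,0,0,0,0,-0.92]]' >/dev/null
python3 - <<'E'
from h import *
import cv2
plan((.43,-.217,.26),106)
cw=viewer.calibration("wrist"); im=viewer.snapshot("wrist")[:,:,::-1]; cv2.imwrite("pics/w1.png",im)
u,v=map(int,proj(cw,(.43,-.217,.1))); print(u,v); np.save("w1.npy",cw)
cv2.imwrite("pics/w1c.png",cv2.resize(im[max(v-75,0):v+75,max(u-100,0):u+100],None,fx=4,fy=4,interpolation=cv2.INTER_CUBIC))
E
```

```text
time: 1.35
tool_pos: [0.4293, -0.2179, 0.2639]
ee_rot: [-3.138, -0.0, 1.365]
wrist_force: [-0.4, 0.6, 0.2]
width: 0.0936
finger_force: 0.0
t 1.85 pos [ 0.4285 -0.2197  0.2651] rpy [-179.95    0.    105.39] F [0.7 0.8 0.1] w 0.094
shift [0.0109 0.011  0.0256] turn [-0.002 -0.    -0.02 ]
322 183
```

View pics/w1c.png

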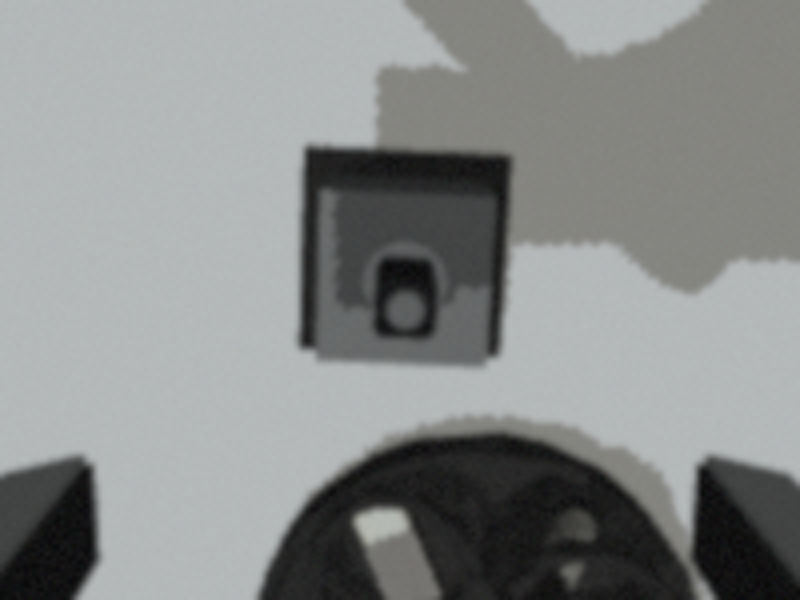

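The wrist crop shows the parking block at its centre, with the top face's corners near (318,188), (497,195), (485,365) and (315,360). The pin's cap is at (406,310), and the handle's flats run parallel to the block's edges.

Run:
```python
from h import *
c=np.load("w1.npy",allow_pickle=True).item()
P=lambda x,y,z:onplane(c,(222+x/4-.4,108+y/4-.4),z)
K=[P(*p,.06) for p in [(318,188),(497,195),(485,365),(315,360)]]
for i in range(4):
    d=K[(i+1)%4]-K[i]; print(np.linalg.norm(d),np.degrees(np.arctan2(d[1],d[0]))%90)
print("centre",np.mean(K,0)); p=P(406,310,.112); print("cap",p)
print("collar", P(405,282,.066))
plan((p[0],p[1],.15),106)
```

```text
0.05681384232115962 13.197029152486401
0.05558833775770337 12.492371612537724
0.05578378754592137 13.708876822611302
0.056083551221011184 13.553206712089136
centre [ 0.42966797 -0.21666114  0.06      ]
cap [ 0.43007624 -0.21675483  0.112     ]
collar [ 0.43006421 -0.21669039  0.066     ]
t 1.9 pos [ 0.4286 -0.2194  0.2652] rpy [-179.96   -0.    105.43] F [0.7 0.4 0.3] w 0.094
shift [0.0107 0.0108 0.5758] turn [-0.001 -0.    -0.019]
```

```bash
python3 -m handwheel '[[0.011,0.011,0.15,0,0,0.07],[0.011,0.011,0.32,0,0,0.07],[0.011,0.011,0.49,0,0,0.07],[0.011,0.011,0.6,0,0,0.07],[0.011,0.011,0.7,0,0,0.07],[0.011,0.011,0.7,0,0,0.07],[0.011,0.011,0.7,0,0,0.07]]' >/dev/null
python3 - <<'E'
from h import *
plan((.430,-.2167,.071),103.3)
E
```

```text
t 2.4833 pos [ 0.43   -0.2153  0.1246] rpy [-1.7988e+02 -1.0000e-01  1.0353e+02] F [ 0.3 -0.6  0.4] w 0.0933
shift [-0.0074 -0.0013  0.268 ] turn [-0.004 -0.003  0.008]
```

```bash
python3 -m handwheel '[[-0.007,-0.001,0.1,0,0,0.01],[-0.007,-0.001,0.2,0,0,0.01],[-0.007,-0.001,0.25,0,0,0.01],[-0.007,-0.001,0.268,0,0,0.01],[-0.007,-0.001,0.268,0,0,0.01],[-0.007,-0.001,0.268,0,0,0.01],[-0.007,-0.001,0.268,0,0,0.01]]'
python3 -m handwheel '[[0,0,0,0,0,0],[0,0,0,0,0,0],[0,0,0,0,0,0],[0,0,0,0,0,0],[0,0,0,0,0,0],[0,0,0,0,0,0],[0,0,0,0,0,0],[0,0,0,0,0,0],[0,0,0,0,0,0]]' 1
```

```text
time: 3.07
tool_pos: [0.432, -0.2172, 0.0735]
ee_rot: [3.14, 0.002, 1.804]
wrist_force: [0.4, 0.1, 0.6]
width: 0.0941
finger_force: 0.0
time: 3.82
tool_pos: [0.4311, -0.2166, 0.0718]
ee_rot: [-3.142, -0.0, 1.804]
wrist_force: [-0.7, 0.5, -1.5]
width: 0.0379
finger_force: 0.0
```

```bash
python3 -m handwheel '[[0,0,0,0,0,0],[0,0,0,0,0,0],[0,0,0,0,0,0],[0,0,0,0,0,0],[0,0,0,0,0,0],[0,0,0,0,0,0],[0,0,0,0,0,0],[0,0,0,0,0,0],[0,0,0,0,0,0]]'
```

```text
time: 4.57
tool_pos: [0.431, -0.2166, 0.0719]
ee_rot: [-3.141, 0.0, 1.804]
wrist_force: [0.1, 0.6, 0.3]
width: 0.0181
finger_force: 30.0
```

```bash
python3 -m handwheel '[[0,0,-0.05,0,0,0],[0,0,-0.12,0,0,0],[0,0,-0.22,0,0,0],[0,0,-0.34,0,0,0],[0,0,-0.47,0,0,0],[0,0,-0.6,0,0,0],[0,0,-0.6,0,0,0],[0,0,-0.6,0,0,0]]'
python3 - <<'E'
from h import *
plan((.50,-.06,.24),105)
E
```

```text
time: 5.23
tool_pos: [0.432, -0.2171, 0.194]
ee_rot: [3.138, 0.003, 1.804]
wrist_force: [0.4, -0.6, -2.1]
width: 0.0177
finger_force: 30.0
t 5.2333 pos [ 0.432  -0.2171  0.194 ] rpy [179.82   0.18 103.36] F [ 0.4 -0.6 -2.1] w 0.0177
shift [ 0.6849  0.5127 -0.2304] turn [ 0.006  0.006 -0.055]
```

```bash
python3 -m handwheel '[[0.1,0.07,-0.1,0,0,-0.05],[0.3,0.2,-0.1,0,0,-0.05],[0.5,0.4,-0.1,0,0,-0.05],[0.7,0.5,-0.1,0,0,-0.05],[0.85,0.6,-0.1,0,0,-0.05],[0.9,0.65,-0.1,0,0,-0.05],[0.9,0.65,-0.1,0,0,-0.05],[0.9,0.65,-0.1,0,0,-0.05],[0.9,0.65,-0.1,0,0,-0.05]]'
python3 - <<'E'
from h import *
import cv2
plan((.551,-.024,.2),105)
cw=viewer.calibration("wrist"); im=viewer.snapshot("wrist")[:,:,::-1]; cv2.imwrite("pics/w2.png",im)
u,v=map(int,proj(cw,(.534,.041,.062))); u0,v0=max(u-100,0),max(v-75,0);cw["o"]=(u0,v0); print(u,v,u0,v0); np.save("w2.npy",cw)
cv2.imwrite("pics/w2c.png",cv2.resize(im[v0:v0+150,u0:u0+200],None,fx=4,fy=4,interpolation=cv2.INTER_CUBIC))
E
```

```text
time: 5.98
tool_pos: [0.5151, -0.0117, 0.2102]
ee_rot: [-3.138, -0.001, 1.83]
wrist_force: [-0.7, -0.4, -1.3]
width: 0.0172
finger_force: 30.0
t 5.9833 pos [ 0.5151 -0.0117  0.2102] rpy [-1.7981e+02 -3.0000e-02  1.0487e+02] F [-0.7 -0.4 -1.3] w 0.0172
shift [-0.1057  0.1577  0.0503] turn [-0.006 -0.001 -0.004]
350 146 250 71
```

View pics/w2c.png

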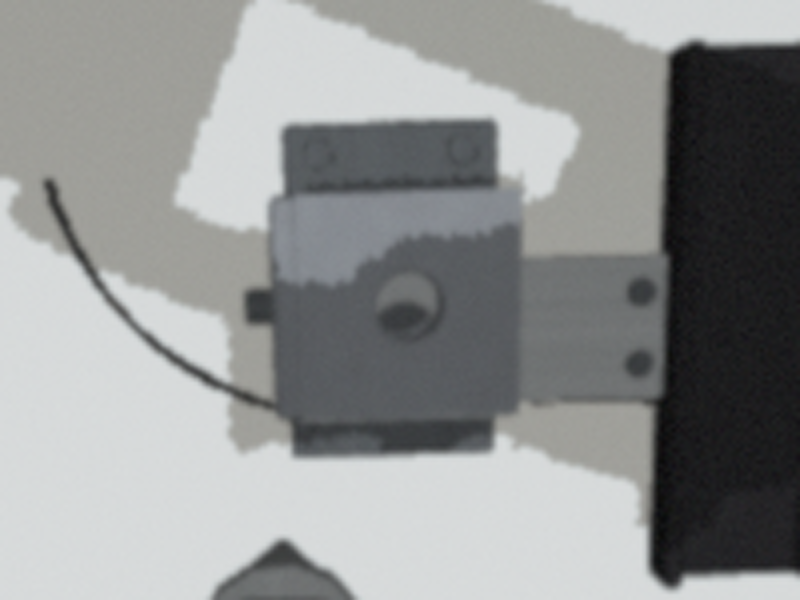

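The crop shows the lug's hole at (408,304), with corners near (272,197), (520,186), (517,410) and (282,417). A dark crescent, the tongue's hole, lies at the image-down (-y) side, and the visible tongue (edges at rows 255 and 403) also sits low. So the tongue is thrown to -y.

Run:
```python
from h import *
c=np.load("w2.npy",allow_pickle=True).item(); o=c["o"]
P=lambda x,y,z:onplane(c,(o[0]+x/4-.4,o[1]+y/4-.4),z)
K=[P(*p,.062) for p in [(272,197),(520,186),(517,410),(282,417)]]
for i in range(4):
    d=K[(i+1)%4]-K[i]; print(np.linalg.norm(d),np.degrees(np.arctan2(d[1],d[0]))%90)
h=P(408,304,.062); print("hole",h,"lug centre",np.mean(K,0))
yaw=np.radians(15)
d=P(668,575,.08)-P(668,50,.08); print("rest",np.degrees(np.arctan2(d[1],d[0])))
m=(P(590,257,.048)+P(590,402,.048))/2-h; 
for a in (14,15,16): y=np.radians(a); print("tongue y",-np.sin(y)*m[0]+np.cos(y)*m[1])
t=proj(c,(.0,.0,.0)); T=robot.get_obs()["tool_pos"]
for p in [(408,317)]: print("crescent", P(*p,.048)-h)
```

```text
0.06507611297149055 17.343718203629734
0.05923380333136418 16.732654483534546
0.06433006083439903 16.65381802362711
0.05845597428659194 17.460351219542474
hole [0.53477909 0.04064678 0.062     ] lug centre [0.53215691 0.03971135 0.062     ]
rest -70.83878608981681
tongue y -0.007449901380246175
tongue y -0.008369827540540059
tongue y -0.009287204170284755
crescent [ 0.00257847 -0.00400003 -0.014     ]
```

Run:
```python
from h import *
plan((.5357,.0377,.146),106)
```

```text
t 6.0333 pos [ 0.5152 -0.0122  0.2106] rpy [-1.7986e+02 -2.0000e-02  1.0480e+02] F [ 0.1 -0.1 -1.8] w 0.0176
shift [0.215  0.1636 0.3227] turn [-0.005 -0.001 -0.04 ]
```

```bash
python3 -m handwheel '[[0.06,0.04,0,0,0,-0.04],[0.16,0.12,0,0,0,-0.04],[0.21,0.16,0,0,0,-0.04],[0.215,0.164,0.05,0,0,-0.04],[0.215,0.164,0.15,0,0,-0.04],[0.215,0.164,0.25,0,0,-0.04],[0.215,0.164,0.32,0,0,-0.04],[0.215,0.164,0.32,0,0,-0.04],[0.215,0.164,0.32,0,0,-0.04],[0.215,0.164,0.32,0,0,-0.04]]'
python3 - <<'E'
from h import *
import cv2
plan((.5357,.0377,.128),106)
c=viewer.calibration("wrist"); a=viewer.snapshot("wrist")[:,:,::-1]
s=viewer.calibration("scene"); b=viewer.snapshot("scene")[:,:,::-1]
u,v=map(int,proj(s,(.535,.04,.08))); print("s",u,v)
u2,v2=map(int,proj(c,(.535,.04,.07))); print("w",u2,v2); v2=min(v2,340)
g=lambda i,u,v:cv2.resize(i[v-60:v+60,u-50:u+50],None,fx=4,fy=4,interpolation=cv2.INTER_CUBIC)
cv2.imwrite("pics/d.png",np.hstack([g(b,u,v),g(a,u2,v2)]))
E
```

```text
time: 6.87
tool_pos: [0.5369, 0.0377, 0.1486]
ee_rot: [3.141, 0.001, 1.85]
wrist_force: [0.4, -0.2, -0.4]
width: 0.0178
finger_force: 30.0
t 6.8667 pos [0.5369 0.0377 0.1486] rpy [1.7996e+02 4.0000e-02 1.0600e+02] F [ 0.4 -0.2 -0.4] w 0.0178
shift [ 0.0019 -0.0059  0.1028] turn [ 0.001  0.001 -0.   ]
s 328 182
w 319 200
```

View pics/d.png

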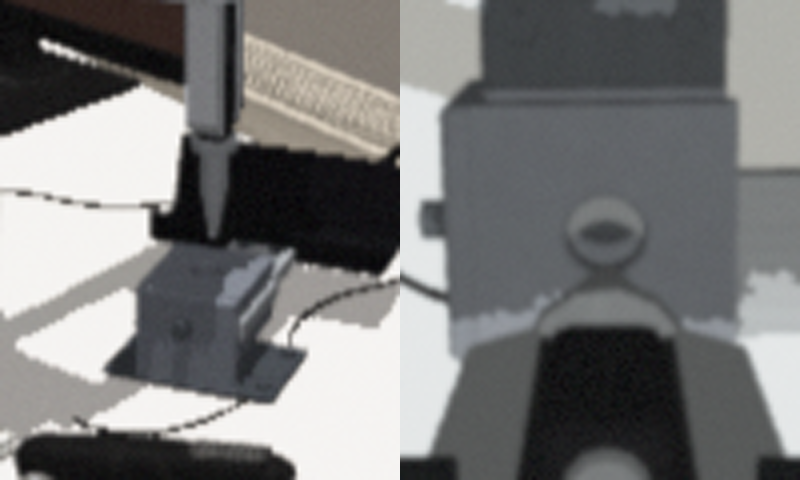

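The left (scene) crop shows the pin hanging upright, with its nose at about (215,235) just above the lug. In the right (wrist) crop the hole is at column 606 and the nose at about 604, so they are aligned along tool y. The dark crescent in the hole again lies toward -y.

```bash
python3 -m handwheel '[[0.001,-0.002,0.04,0,0,0],[0.001,-0.002,0.07,0,0,0],[0.001,-0.002,0.09,0,0,0],[0.001,-0.002,0.09,0,0,0],[0.001,-0.002,0.09,0,0,0],[0.001,-0.002,0.09,0,0,0]]'
python3 -m handwheel '[[0,0,0,0,0,0],[0,0,0,0,0,0]]' |head -2
```

```text
time: 7.47
tool_pos: [0.5363, 0.0387, 0.1299]
ee_rot: [-3.142, 0.0, 1.851]
wrist_force: [-0.5, -0.3, -0.8]
width: 0.0177
finger_force: 30.0
time: 7.63
tool_pos: [0.5365, 0.0386, 0.1302]
```

```bash
python3 -c "
from h import *
plan((.5357,.0377,.128),106)"
```

```text
t 7.6333 pos [0.5365 0.0386 0.1302] rpy [1.7996e+02 2.0000e-02 1.0606e+02] F [-0.5  0.1 -1.2] w 0.018
shift [-0.0034 -0.0051  0.011 ] turn [0.001 0.001 0.002]
```

```bash
python3 -m handwheel '[[-0.004,-0.002,0.01,0,0,0],[-0.004,-0.002,0.02,0,0,0],[-0.004,-0.002,0.03,0,0,0],[-0.004,-0.002,0.03,0,0,0]]'
python3 -m handwheel '[[0,0,0.01,0,0,0],[0,0,0.02,0,0,0],[0,0,0.03,0,0,0],[0,0,0.03,0,0,0]]'
```

```text
time: 7.97
tool_pos: [0.5357, 0.0377, 0.1231]
ee_rot: [-3.14, -0.0, 1.851]
wrist_force: [-0.2, 0.3, -0.8]
width: 0.0177
finger_force: 30.0
time: 8.3
tool_pos: [0.5358, 0.0378, 0.1172]
ee_rot: [-3.141, -0.0, 1.851]
wrist_force: [-0.1, -0.2, -0.7]
width: 0.0181
finger_force: 30.0
```

```bash
python3 -m handwheel '[[0,0,0.005,0,0,0],[0,0,0.01,0,0,0],[0,0,0.015,0,0,0],[0,0,0.015,0,0,0]]'
python3 -m handwheel '[[0,0,0.005,0,0,0],[0,0,0.01,0,0,0],[0,0,0.01,0,0,0]]'
```

```text
time: 8.63
tool_pos: [0.536, 0.0378, 0.1146]
ee_rot: [-3.141, -0.0, 1.851]
wrist_force: [-0.2, -0.2, -1.1]
width: 0.0182
finger_force: 30.0
time: 8.88
tool_pos: [0.536, 0.0378, 0.1126]
ee_rot: [-3.141, -0.0, 1.851]
wrist_force: [0.3, 0.5, -1.4]
width: 0.0176
finger_force: 30.0
```

```bash
for i in 1; do python3 -m handwheel '[[0,0,0.005,0,0,0],[0,0,0.01,0,0,0],[0,0,0.01,0,0,0]]'; done
python3 -m handwheel '[[0,0,0.005,0,0,0],[0,0,0.01,0,0,0],[0,0,0.01,0,0,0]]'
```

```text
time: 9.13
tool_pos: [0.5361, 0.0377, 0.1107]
ee_rot: [-3.141, 0.0, 1.851]
wrist_force: [-0.6, 0.2, -0.4]
width: 0.0179
finger_force: 30.0
time: 9.38
tool_pos: [0.5363, 0.0375, 0.1088]
ee_rot: [3.141, 0.001, 1.851]
wrist_force: [0.4, -1.7, -1.2]
width: 0.0179
finger_force: 30.0
```

Tip is 19 mm below the mouth without any vertical force, and a slight -y reaction from the tongue: the nose is in the tongue's hole. I'll keep going down while moving it back to the axis.

```bash
python3 -m handwheel '[[0.002,0,0.005,0,0,0],[0.003,0,0.01,0,0,0],[0.005,0,0.015,0,0,0],[0.005,0,0.015,0,0,0]]'
python3 -m handwheel '[[0.002,0,0.005,0,0,0],[0.003,0,0.01,0,0,0],[0.005,0,0.015,0,0,0],[0.005,0,0.015,0,0,0]]'
```

```text
time: 9.72
tool_pos: [0.5365, 0.0378, 0.1067]
ee_rot: [3.14, 0.002, 1.851]
wrist_force: [0.4, -3.2, 2.2]
width: 0.0178
finger_force: 30.0
time: 10.05
tool_pos: [0.5368, 0.0381, 0.1055]
ee_rot: [3.139, 0.004, 1.851]
wrist_force: [-0.8, -4.1, 9.7]
width: 0.0178
finger_force: 30.0
```

```bash
python3 -m handwheel '[[0.005,-0.001,0,0,0,0],[0.01,-0.002,0,0,0,0],[0.01,-0.002,0,0,0,0],[0.01,-0.002,0,0,0,0]]'
python3 -m handwheel '[[0.005,0,0,0,0,0],[0.01,0,0,0,0,0],[0.01,0,0,0,0,0],[0.01,0,0,0,0,0]]'
```

```text
time: 10.38
tool_pos: [0.5364, 0.0392, 0.1054]
ee_rot: [3.138, 0.006, 1.85]
wrist_force: [-0.1, -6.1, 8.0]
width: 0.0177
finger_force: 30.0
time: 10.72
tool_pos: [0.5359, 0.0412, 0.1051]
ee_rot: [3.138, 0.006, 1.85]
wrist_force: [0.7, -6.5, 7.0]
width: 0.0175
finger_force: 30.0
```

```bash
python3 -m handwheel '[[0,0,0.005,0,0,0],[0,0,0.01,0,0,0],[0,0,0.015,0,0,0],[0,0,0.015,0,0,0],[0,0,0.015,0,0,0]]'
```

```text
time: 11.13
tool_pos: [0.5361, 0.0412, 0.1038]
ee_rot: [3.137, 0.006, 1.85]
wrist_force: [-1.3, -6.0, 13.6]
width: 0.0174
finger_force: 30.0
```

Run:
```python
from h import *
import cv2
c=viewer.calibration("wrist"); a=viewer.snapshot("wrist")[:,:,::-1]
s=viewer.calibration("scene"); b=viewer.snapshot("scene")[:,:,::-1]
g=lambda i,u,v:cv2.resize(i[v-40:v+40,u-33:u+33],None,fx=6,fy=6,interpolation=cv2.INTER_CUBIC)
u,v=map(int,proj(s,(.535,.04,.08))); u2,v2=map(int,proj(c,(.535,.04,.08))); print(u2,v2)
cv2.imwrite("pics/e.png",np.hstack([g(b,u,v),g(a,u2,v2)]))
for z in (.062,.066,.09,.104): print(z,proj(s,(.5355,.0405,z)),u-33,v-40)
```

```text
318 224
0.062 (np.float64(328.425289050124), np.float64(189.4101061060975)) 295 142
0.066 (np.float64(328.4427186004565), np.float64(187.8220681746834)) 295 142
0.09 (np.float64(328.5484173358437), np.float64(178.19166475665077)) 295 142
0.104 (np.float64(328.61097709039393), np.float64(172.49173209572297)) 295 142
```

View pics/e.png

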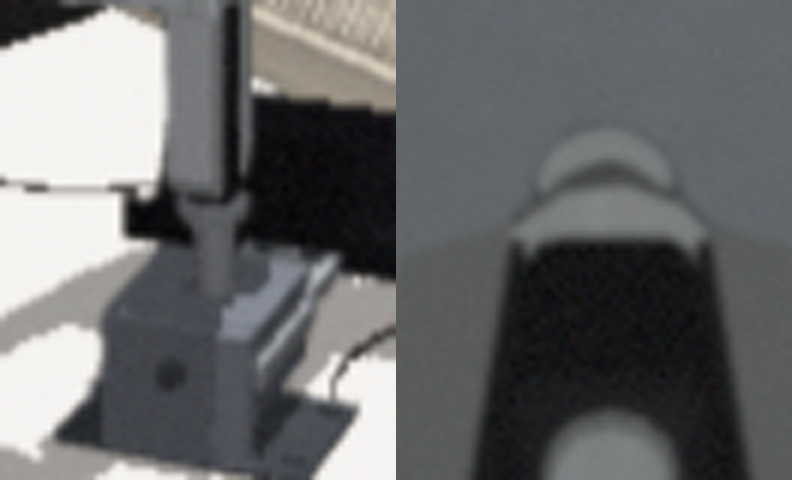

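The scene crop shows the pin upright in the hole, with its collar at (215,205) and the shaft entering the lug at (212,290). The wrist crop shows the far rim of the hole at (606,128) and the collar edge at about (611,185), so they are aligned sideways. I'll work out where the pin sits along y.

Run:
```python
from h import *
c=viewer.calibration("wrist"); o=robot.get_obs(); T=o["tool_pos"]; print(T,o["ee_rot"],o["wrist_force"],o["wrist_torque"])
y=np.array([-np.sin(np.radians(17)),np.cos(np.radians(17)),0])
W=lambda X:tuple(np.round(((proj(c,X)[0]-285)*6+396,(proj(c,X)[1]-184)*6),0))
H=np.array([.5348,.0406,.062])
print("rim+y",W(H+.009*y),"low rim +y",W(H+.009*y-[0,0,.01]),"rim x",W(H+.009*np.array([y[1],-y[0],0])),W(H-.009*np.array([y[1],-y[0],0])))
A=np.array([T[0],T[1],0])
for z,r in ((.0798+.012,.014),(.0798,.008),(.068,.008),(.062,.0069),(.052,.0051),(.048,.0043)): print(z,W(A+r*y+[0,0,z]))
print("cap",W(A+[0,0,T[2]-.0118+.052]), "tongue edge",W(H+.0043*y-[0,0,.014]))
```

```text
[0.53612073 0.0411742  0.10377873] [3.13680357 0.00633472 1.85019149] [-1.07778637 -5.96607139 12.16420612] [-1.72814854  0.14207883 -0.01910221]
rim+y (np.float64(598.0), np.float64(124.0)) low rim +y (np.float64(598.0), np.float64(104.0)) rim x (np.float64(670.0), np.float64(191.0)) (np.float64(529.0), np.float64(194.0))
0.09179999999999999 (np.float64(610.0), np.float64(150.0))
0.0798 (np.float64(610.0), np.float64(171.0))
0.068 (np.float64(610.0), np.float64(143.0))
0.062 (np.float64(610.0), np.float64(139.0))
0.052 (np.float64(610.0), np.float64(132.0))
0.048 (np.float64(610.0), np.float64(129.0))
cap (np.float64(616.0), np.float64(483.0)) tongue edge (np.float64(599.0), np.float64(131.0))
```

The cap and collar rows suggest the pin has swung about 0.04 rad in the pads, with its nose dragged to -y against the lug wall. I'll tilt the tool to counter that and ease the vertical load.

```bash
python3 -m handwheel '[[0,0,-0.01,0,0.03,0],[0,0,-0.015,0,0.06,0],[0,0,-0.015,0,0.09,0],[0,0,-0.015,0,0.12,0],[0,0,-0.015,0,0.12,0],[0,0,-0.015,0,0.12,0]]'
python3 -c "
from h import *
print(robot.get_obs()['wrist_torque'])"
```

```text
time: 11.73
tool_pos: [0.5359, 0.0417, 0.1041]
ee_rot: [3.138, -0.059, 1.85]
wrist_force: [1.9, -4.8, 3.6]
width: 0.0178
finger_force: 30.0
[-1.38743514 -0.62900582 -0.02828962]
```

```bash
python3 -m handwheel '[[0,0,0.01,0,0,0],[0,0,0.02,0,0,0],[0,0,0.025,0,0,0],[0,0,0.025,0,0,0],[0,0,0.025,0,0,0]]'
```

```text
time: 12.15
tool_pos: [0.5359, 0.0423, 0.1009]
ee_rot: [3.137, -0.058, 1.851]
wrist_force: [-1.2, -4.9, 9.9]
width: 0.0174
finger_force: 30.0
```

```bash
python3 -m handwheel '[[0,0,0.01,0,0,0],[0,0,0.02,0,0,0],[0,0,0.025,0,0,0],[0,0,0.025,0,0,0],[0,0,0.025,0,0,0]]'
```

```text
time: 12.57
tool_pos: [0.5351, 0.0433, 0.0938]
ee_rot: [3.139, -0.061, 1.851]
wrist_force: [1.4, -4.3, 3.5]
width: 0.018
finger_force: 30.0
```

```bash
python3 -m handwheel '[[-0.004,0,0.005,0,-0.02,0],[-0.008,0,0.01,0,-0.04,0],[-0.012,0,0.015,0,-0.05,0],[-0.012,0,0.02,0,-0.05,0],[-0.012,0,0.02,0,-0.05,0]]'
```

```text
time: 12.98
tool_pos: [0.5348, 0.0434, 0.089]
ee_rot: [3.14, -0.038, 1.852]
wrist_force: [2.1, 0.2, 4.8]
width: 0.0176
finger_force: 30.0
```

```bash
python3 -m handwheel '[[-0.002,0,0.01,0,-0.01,0],[-0.003,0,0.02,0,-0.02,0],[-0.004,0,0.03,0,-0.03,0],[-0.004,0,0.03,0,-0.03,0]]'
python3 -m handwheel '[[-0.001,0,0.01,0,-0.01,0],[-0.002,0,0.015,0,-0.02,0],[-0.002,0,0.02,0,-0.02,0],[-0.002,0,0.02,0,-0.02,0]]'
```

```text
time: 13.32
tool_pos: [0.5346, 0.0435, 0.0823]
ee_rot: [3.141, -0.024, 1.852]
wrist_force: [2.4, 2.3, 2.6]
width: 0.0178
finger_force: 30.0
time: 13.65
tool_pos: [0.5346, 0.0434, 0.0787]
ee_rot: [3.14, -0.014, 1.852]
wrist_force: [1.7, 5.4, 4.8]
width: 0.0177
finger_force: 30.0
```

```bash
python3 -m handwheel '[[0.006,0.002,0.005,0,0,0],[0.008,0.003,0.01,0,0,0],[0.008,0.003,0.015,0,0,0],[0.008,0.003,0.015,0,0,0],[0.008,0.003,0.015,0,0,0]]'
```

```text
time: 14.07
tool_pos: [0.5347, 0.0434, 0.0754]
ee_rot: [-3.141, -0.012, 1.851]
wrist_force: [1.7, 2.7, 3.5]
width: 0.0177
finger_force: 30.0
```

```bash
python3 -m handwheel '[[0.002,0.002,0.005,0,0,0],[0.003,0.002,0.01,0,0,0],[0.003,0.002,0.01,0,0,0],[0.003,0.002,0.01,0,0,0]]'
python3 -m handwheel '[[0,0,0.005,0,0,0],[0,0,0.01,0,0,0],[0,0,0.01,0,0,0],[0,0,0.01,0,0,0]]'
```

```text
time: 14.4
tool_pos: [0.5348, 0.0434, 0.0742]
ee_rot: [-3.141, -0.01, 1.851]
wrist_force: [-0.2, 3.2, 7.2]
width: 0.0182
finger_force: 30.0
time: 14.73
tool_pos: [0.5349, 0.0434, 0.0741]
ee_rot: [3.142, -0.01, 1.851]
wrist_force: [-3.0, 1.3, 13.7]
width: 0.0176
finger_force: 30.0
```

```bash
python3 -m handwheel '[[0,0,-0.01,0,0,0],[0,0,-0.015,0,0,0],[0,0,-0.015,0,0,0]]'
python3 -m handwheel '[[0,0,0,0,0,0],[0,0,0,0,0,0],[0,0,0,0,0,0],[0,0,0,0,0,0],[0,0,0,0,0,0],[0,0,0,0,0,0],[0,0,0,0,0,0],[0,0,0,0,0,0]]' -0.2
python3 -m handwheel '[[0,0,-0.1,0,0,0],[0,0,-0.2,0,0,0],[0,0,-0.35,0,0,0],[0,0,-0.5,0,0,0],[0,0,-0.65,0,0,0],[0,0,-0.65,0,0,0],[0,0,-0.65,0,0,0],[0,0,-0.65,0,0,0]]'
python3 - <<'E'
from h import *
import cv2
c=viewer.calibration("wrist"); a=viewer.snapshot("wrist")[:,:,::-1]
s=viewer.calibration("scene"); b=viewer.snapshot("scene")[:,:,::-1]
g=lambda i,u,v:cv2.resize(i[v-60:v+60,u-50:u+50],None,fx=4,fy=4,interpolation=cv2.INTER_CUBIC)
u,v=map(int,proj(s,(.535,.04,.08))); u2,v2=map(int,proj(c,(.535,.04,.08))); print(u2,v2)
cv2.imwrite("pics/f.png",np.hstack([g(b,u,v),g(a,u2,v2)]))
for X in ((.5348,.0415,.062),(.5348,.0415,.114)): print([(proj(s,X)[0]-u+50)*4,(proj(s,X)[1]-v+60)*4],[(proj(c,X)[0]-u2+50)*4+400,(proj(c,X)[1]-v2+60)*4])
E
```

```text
time: 14.98
tool_pos: [0.5348, 0.0434, 0.0742]
ee_rot: [-3.141, -0.011, 1.851]
wrist_force: [2.1, 1.7, 1.4]
width: 0.0178
finger_force: 30.0
time: 15.65
tool_pos: [0.5351, 0.0434, 0.0747]
ee_rot: [-3.141, -0.01, 1.851]
wrist_force: [0.2, 0.8, -1.1]
width: 0.0565
finger_force: 0.0
time: 16.32
tool_pos: [0.5351, 0.0422, 0.204]
ee_rot: [-3.141, -0.011, 1.851]
wrist_force: [0.7, -0.9, -0.6]
width: 0.0559
finger_force: 0.0
320 196
[np.float64(199.55996428287312), np.float64(269.58694768546115)] [np.float64(602.4182192848884), np.float64(220.51775837350226)]
[np.float64(200.44003674310557), np.float64(185.47983804224646)] [np.float64(602.1784470968068), np.float64(265.90666403423415)]
```

View pics/f.png

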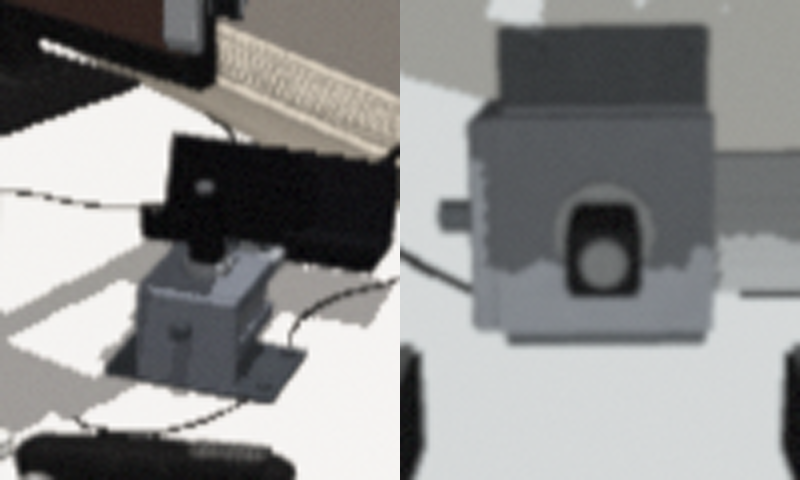

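The scene crop shows the pin upright with its cap at (205,186), where 185 was predicted for the home position, and the collar flat on the lug at about (203,265). The wrist crop shows the collar centred on the hole axis at (603,225), the cap at (603,264) against a predicted (602,266), and the gripper clear. I'm handing in.

```bash
python3 -c "
from bench import robot
print(robot.close_job())"
```

```text
the job is handed in; nothing more can be done
None
```

The pin is home in the bracket with its collar seated on the lug and the gripper let go and clear; the job was handed in at about 16.4 s, with wrist force readings never above about 15 N.

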